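# Raise the sample hood's sash to its working-height mark

## Task

Open the small sample hood for work: with the fingertips beneath the lip of its counterweighted sliding window, push the window up its slope until the underside of the lip is level with the mark clip on the side rail, without running well past the clip, then take your hand away. Only push: grasp nothing, and leave the mark clip and the bottle, tip box and jar standing round the hood where they are.

Things in the scene. Friction and masses are not known exactly. Their poses are not given: they have to be found in the camera images.
- hood: Fixed bench hood, white frame, clear panes, 340 mm deep (x), 400 wide (y), 350 high. Origin: on the bench midway across its width, 200 mm behind the front foot; x to the back, z up. Its front is a plane climbing to the back at 45 degrees from 50 mm above the bench at the front foot; only the sash frame (16 mm), the lip and the mark clip stand more than 10 mm out of it.
- lip_under (a point): Grey lip, 110 mm long (y), midway along the sliding window's lower edge, standing 40 mm out of the pane. Flat underside; the top slopes back into the pane 80 mm higher, so it cannot be pinched. This point: middle of the underside, 20 mm from its outer edge. z: up the 45 degree slope, the way it slides; -x: out of the pane, towards the robot and up. The space below it is free down to the front sill.
- sash: The sliding window with its lip: clear pane 300 mm wide, 215 long up the slope, aluminium edges. Origin: middle of its lower edge, on the slope plane, 32 mm behind point lip_under; same axes. It slides up the slope 0.20 m from shut and starts 15 to 35 mm up. Counterweighted: it stays where it is left, and takes about 4 N along the slope to move (a little more if moved fast).
- mark_line (a point): Pointer tip on the mid line of the mark, a dark steel clip 12 mm high along the slope, on the rail left (+y) of the window, 145 mm to the side of the lip's middle. z: up the slope. 90 to 175 mm up the slope from the shut lip's underside, different each time. The lip's underside must end level with this line, within the clip's height (6 mm either way).
- bottle: Amber bottle with white cap, 66 mm diameter, 160 high, loose beside the hood. Origin: centre of underside.
- tipbox: Pipette tip box, clear with a grey lid, 87 x 122 x 68 mm high, loose on the other side of the hood. Origin: centre of underside.
- cup: Clear specimen jar with white cap, 50 mm diameter, 60 high, loose in front of the hood, left or right of its middle. Origin: centre of underside.

How it is judged:
On the way, in this order (a step that is already met when the one before it is completed fails the run):
1. the fingers push from beneath the lip while it is still well below the mark (contact force between the fingers and sash above 0.5 N and z of lip_under in the frame of mark_line below -0.03 m and z of the grasp point in the frame of lip_under below 0.02 m), for 0.1 s.
2. the lip's underside is level with the mark (z of lip_under in the frame of mark_line between -0.006 and 0.006 m), for 0.2 s.
At the end, for the whole second after the job is handed in: The underside of the lip is within 6 mm of the mark line, measured along the slope, the window is at rest, and the clip has not been shifted by 5 mm (all of step 2 and linear speed of sash below 0.005 m/s and distance of mark_line from where it was at the start of the episode below 0.005 m); the robot touches nothing.
It fails at once if the window runs more than 20 mm past the mark (z of lip_under in the frame of mark_line above 0.02 m).
It fails at once if the mark clip is shifted by more than 5 mm (distance of mark_line from where it was at the start of the episode above 0.005 m).
It fails at once if the bottle is shifted, lifted or tipped (distance of bottle from where it was at the start of the episode above 0.02 m or angle between bottle's own z axis and vertical above 0.3 rad).
It fails at once if the tip box is shifted, lifted or tipped (distance of tipbox from where it was at the start of the episode above 0.02 m or angle between tipbox's own z axis and vertical above 0.3 rad).
It fails at once if the specimen jar is shifted, lifted or tipped (distance of cup from where it was at the start of the episode above 0.02 m or angle between cup's own z axis and vertical above 0.3 rad).
It also fails if it takes over 45 s, if anything falls off the work surface, if the arm or the gripper's body presses on something with over 40 N, if the wrist force passes 120 N, or if a joint passes its speed limit or range.

## Robot

A 6-joint arm with a two-finger parallel gripper is mounted at the origin on the work surface. World frame = base frame: x ahead of the robot, y to its left, z up, the work surface at z = 0. Lengths are in m, angles in rad, forces in N, time in s.
With the tool pointing down it reaches from about 0.3 to 0.775 m from the base axis. Payload 14.6 kg.
Tool frame: the origin (TCP) lies at the very end of the fingers, on their centre line; the grasp point (between the pads) lies 19 mm behind it; z points along the fingers, y is the line along which they close (so a half turn about z gives the same grasp; the last joint's range is limited). The gripper opens to 94 mm and grips with 3 to 60 N. Pads are 16 mm wide; open, the fingers measure 119 mm over their backs; the gripper's body (75 mm by 177 mm) begins 78 mm behind the grasp point.
Start: joints at [1.164, 0.3, 1.521, -0, 1.321, -0.067], TCP at [0.183, 0.519, 0.176] pointing down, gripper open.
Joint ranges: [-3.03, 3.03], [-0.79, 2.21], [0.23, 2.52], [-1.04, 4.18], [0, 3.07], [-2.55, 2.55]. Speed limits (rad/s): [2.22, 2.22, 2.57, 3.14, 3.14, 3.14].

## Interface

Orientations are given as a rotation vector (axis times angle).
In Python, from station import r gives the robot as it stands.
- The arm moves only by the shell command python3 -m handwheel 'ROWS'. ROWS is JSON, a list of rows, each an object with "grip": the closure, from 0 (fully open) to 1 (shut); "xyz": the shift along the tool's x, y, z in mm, a list of three; "roll": the turn about the tool's z in rad. In form: [{"grip": grip, "xyz": [dx, dy, dz], "roll": roll}, ...]. A call has exactly 5 rows; each row shifts and turns the commanded pose from where the row before left it, along the tool's axes as they then stand; what a row does not reach is not made up. A row lasts 1/10 s, in which the tool goes at most 50 mm and 8.59 degrees, less where a joint would pass 70% of its speed; a pose out of reach is approached as far as the arm can. A call is refused whole if a number of a shift passes 50 or a number of a turn 0.15, either way. A call with a gripper value outside its range is refused whole. The fingers move at their own pace and stop on an object; the grip force is fixed at half the most. Time passes only in rows, so rows that do not move let the fingers close, or fill a call up. It gives the time, the measured TCP pose, the force, the opening and the grip force at its end, in the units of the state.
- r.observe(): the state, without advancing time (a new reading comes with each control period).
- r.read_camera(name): name is "side" or "top" or "wrist"; returns (picture, depth): 480x640x3 uint8, blue, green, red; 480x640 float32, m along the optical axis (not along the pixel's ray), 0 where there is no reading.
- r.camera_params(name): a dict with "mtx" (3x3 intrinsics, pixels), "eye" and "rotation" of the camera in the world. Camera axes: x right, y down, z forward; pixel columns grow to the right and rows downward; lengths in m; the calibration is good to about 2 mm. A picture is of the moment at which its call begins: read the wrist's pose just before it. camera_params takes no time and is no camera call; for the wrist camera it gives the pose at the moment of the call.
- r.close_job(): hands the job in; it is judged then, once.
The state is a dict: "clock": time; "joint_pos": joint angles; "joint_vel": joint speeds; "joint_torque": joint torques, N m; "tool_pos": TCP position; "tcp_rot": TCP orientation; "force": force on the tool from outside, world axes, zero at the start; "wrist_torque": the same for the moment, N m; "width": finger opening in m; "grasp_force": force on a finger pad.
Only numpy, scipy, OpenCV 4.12 (cv2) and the standard library are available. Lean on these libraries where they do the work, as an engineer would, in place of code of your own. Each camera call takes 0.05 s, during which the arm holds its last target. There are 200 camera calls.

## Working session

There is one attempt and no reset: what is moved stays moved. The work goes in short steps, Python scripts to look and compute and a shell command to move; the robot and the scene stay as the last step left them, time stands still between calls to the robot, and variables do not carry over. Pictures are saved under pics/ and viewed, at most 10 in all, crops included, and the job is handed in when it is done.

```bash
ls; mkdir -p pics; python3 - <<'E'
from station import r
import cv2,numpy as np
s=r.observe();print({k:np.round(v,3).tolist() for k,v in s.items()})
for n in("side","top","wrist"):
    p=r.camera_params(n);print(n,np.round(p["mtx"],1).tolist(),np.round(p["eye"],3),np.round(p["rotation"],3).tolist())
    im,d=r.read_camera(n);cv2.imwrite(f"pics/{n}0.png",im);np.save(f"pics/{n}0.npy",d)
E
```

```text
pics
{'clock': 0.0, 'joint_pos': [1.164, 0.3, 1.522, 0.0, 1.321, -0.067], 'joint_vel': [-0.0, -0.001, 0.001, -0.0, -0.001, 0.0], 'joint_torque': [0.001, -53.18, -35.274, 0.071, 0.024, -0.0], 'tool_pos': [0.183, 0.518, 0.176], 'tcp_rot': [-0.531, -3.096, 0.002], 'force': [-0.712, -0.343, -0.298], 'wrist_torque': [0.012, -0.003, -0.001], 'grasp_force': 0.0, 'width': 0.094}
side [[494.1, 0.0, 320.5], [0.0, 494.1, 236.6], [0.0, 0.0, 1.0]] [ 0.4   -0.75   0.801] [-2.282, 0.31, -0.131]
top [[491.0, 0.0, 316.9], [0.0, 491.0, 236.3], [0.0, 0.0, 1.0]] [0.537 0.035 1.143] [-2.189, 2.225, -0.092]
wrist [[365.6, 0.0, 325.9], [0.0, 365.6, 236.9], [0.0, 0.0, 1.0]] [0.123 0.541 0.385] [2.407, 1.702, 0.194]
```

View pics/side0.png

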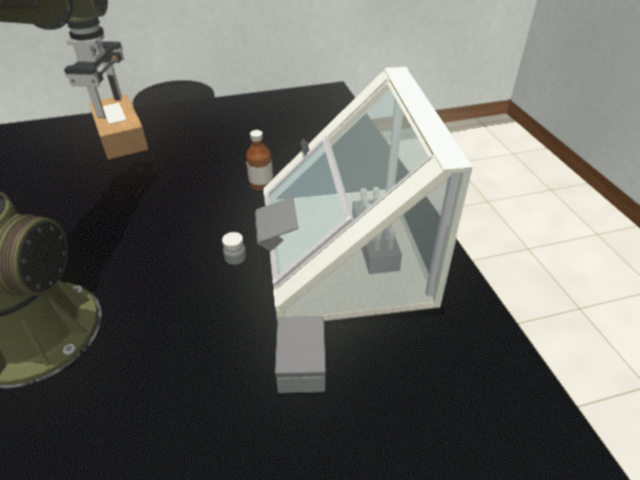

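View pics/top0.png

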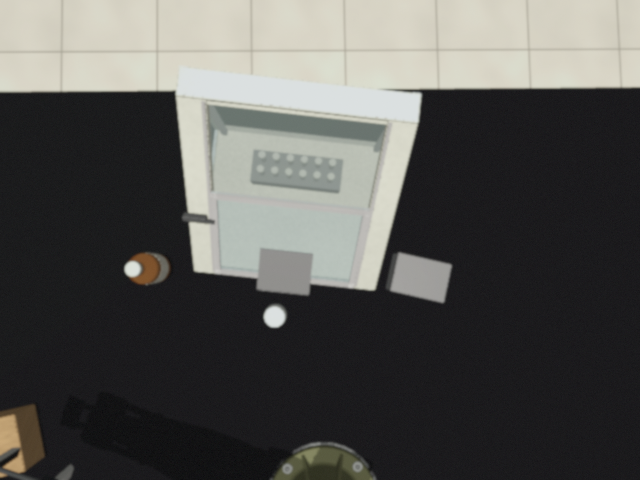

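The side view shows the lip at about (276,223), the clip at (305,147) and the jar at (233,248). In the top view the lip is at (285,272), the clip at (198,217) and the jar at (275,316). Next I measure them from depth.

```bash
cat > h.py <<'E'
import numpy as np,cv2
from scipy.spatial.transform import Rotation as R
def cloud(p,d):
    v,u=np.mgrid[:480,:640]; K=np.array(p["mtx"])
    c=np.dstack([(u-K[0,2])/K[0,0]*d,(v-K[1,2])/K[1,1]*d,d])
    rot=np.array(p["rotation"]); M=R.from_rotvec(rot).as_matrix() if rot.ndim==1 else rot
    return c@M.T+np.array(p["eye"])
E
python3 - <<'E'
from station import r
from h import *
np.set_printoptions(precision=4,suppress=True)
P={n:cloud(r.camera_params(n),np.load(f"pics/{n}0.npy")) for n in("side","top")}
T=P["top"];im=cv2.imread("pics/top0.png").astype(int)
print("bench z",np.median(T[340:370,400:500,2]))
# front plane from side rails (white strips)
def plane(q):
    c=np.median(q,0)
    for _ in range(5):
        _,_,vt=np.linalg.svd(q-c);n=vt[2];e=(q-c)@n;q=q[abs(e)<.004];c=q.mean(0)
    return c,n*np.sign(n[2]),len(q)
rail=np.vstack([T[230:262,196:206].reshape(-1,3),T[130:200,185:195].reshape(-1,3),T[150:270,386:392].reshape(-1,3)])
c,n,k=plane(rail);print("rail plane",c,n,k,"yaw",np.degrees(np.arctan2(-n[1],-n[0])))
yaw=np.arctan2(-n[1],-n[0]);X=np.array([np.cos(yaw),np.sin(yaw),0]);Y=np.array([-X[1],X[0],0])
U=(X+[0,0,1])/2**.5;N=(-X+[0,0,1])/2**.5
for nm,A in P.items():
    a=A.reshape(-1,3);im=cv2.imread(f"pics/{nm}0.png").reshape(-1,3).astype(int)
    q=a-c;S=np.c_[q@U,q@Y,q@N]
    box=(a[:,2]>.05)&(S[:,2]>.012)&(S[:,2]<.06)&(abs(S[:,0])<.3)&(abs(S[:,1])<.4)
    g=im.max(1)
    lip=box&(g>100)&(g<190)&(S[:,2]>.018);print(nm,"out pts",box.sum(),lip.sum(),"lip s/y/n pct",*np.percentile(S[lip],[1,5,50,95,99],axis=0))
    cl=box&(g<110)&(S[:,1]>.05)
    print(" clip",cl.sum(),*(np.percentile(S[cl],[2,25,50,75,98],axis=0) if cl.any() else []))
    W=640;idx=np.where(cl)[0]
    if len(idx):print(" px",idx.min()//W,idx.max()//W,(idx%W).min(),(idx%W).max())
    np.save(f"pics/{nm}S.npy",S)
    j=(a[:,2]>.05)&(a[:,2]<.07)&(g>180)&(S[:,2]>.03);print(" jar",a[j].mean(0),j.sum()) if j.any() else 0
np.savez("pics/f.npz",c=c,X=X,Y=Y,U=U,N=N)
a=cv2.resize(cv2.imread("pics/side0.png")[110:260,230:380],(400,400),interpolation=2)
b=cv2.resize(cv2.imread("pics/top0.png")[190:300,175:285],(400,400),interpolation=2)
cv2.imwrite("pics/z1.png",np.hstack([a,b]))
E
```

```text
bench z 0.0008163089511890043
rail plane [ 0.6455 -0.0345  0.1942] [-0.9091  0.053   0.4133] 108 yaw -3.3385549697384582
side out pts 13324 3148 lip s/y/n pct [-0.2207 -0.2491  0.0181] [-0.212  -0.2371  0.0187] [-0.16    0.0567  0.0277] [-0.0094  0.3834  0.0541] [0.1386 0.3931 0.0574]
 clip 279 [-0.1957  0.0502  0.0135] [-0.1869  0.2393  0.0183] [-0.1729  0.3674  0.033 ] [-0.1327  0.3837  0.0465] [-0.0284  0.3982  0.0579]
 px 136 249 246 306
 jar [0.3584 1.2022 0.0598] 596
top out pts 19041 5545 lip s/y/n pct [-0.2142 -0.2421  0.0182] [-0.2057 -0.2082  0.0189] [-0.1402  0.0602  0.0272] [0.0594 0.3781 0.0551] [0.1845 0.3932 0.0584]
 clip 345 [-0.2093  0.0918  0.0123] [-0.1825  0.2686  0.0174] [-0.1369  0.2975  0.0204] [-0.0311  0.3739  0.0369] [-0.0264  0.3935  0.0587]
 px 215 295 140 306
 jar [0.4219 0.1001 0.0607] 315
```

View pics/z1.png

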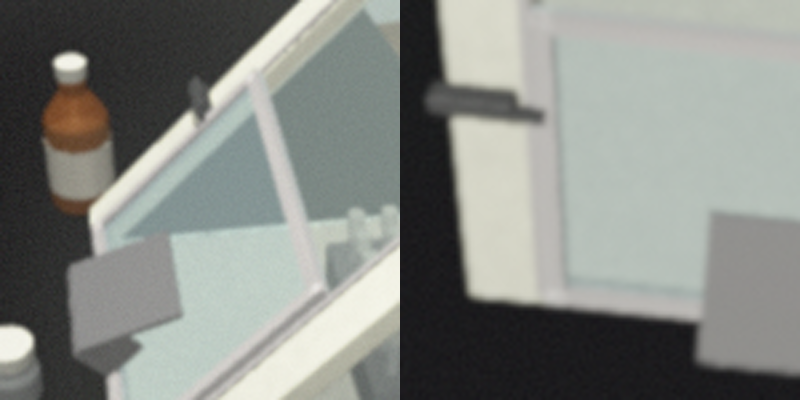

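The crop shows the clip body with a thin pointer tip towards the window, at top-image pixel (214,221), and the lip's front edge. The rail plane fit was bad, so I refit it using the known 45° slope.

```bash
python3 - <<'E'
from station import r
from h import *
np.set_printoptions(precision=4,suppress=True)
P={n:cloud(r.camera_params(n),np.load(f"pics/{n}0.npy")) for n in("side","top")}
T=P["top"];t=T.reshape(-1,3);im=cv2.imread("pics/top0.png").reshape(-1,3).astype(int)
v=t[(im.min(1)>195)&(t[:,2]>.07)&(t[:,2]<.33)&(t[:,0]<.9)]
rng=np.random.default_rng(0);best=0
for _ in range(3000):
    q=v[rng.choice(len(v),3)];n=np.cross(q[1]-q[0],q[2]-q[0]);L=np.linalg.norm(n)
    if L<1e-6: continue
    n/=L;n*=np.sign(n[2])
    if abs(n[2]-.707)>.03 or n[0]>0: continue
    k=(abs((v-q[0])@n)<.003)
    if k.sum()>best:best=k.sum();kk=k
q=v[kk];c=q.mean(0);n=np.linalg.svd(q-c,full_matrices=False)[2][2];n*=np.sign(n[2])
yaw=np.arctan2(-n[1],-n[0]);print(len(v),best,c,n,np.degrees(yaw))
X=np.array([np.cos(yaw),np.sin(yaw),0]);Y=np.array([-X[1],X[0],0])
U=(X+[0,0,1])/2**.5;N=(-X+[0,0,1])/2**.5
for nm,A in P.items():
    S=(A-c)@np.c_[U,Y,N];g=cv2.imread(f"pics/{nm}0.png").max(2)
    lipw=dict(side=np.s_[195:250,250:302],top=np.s_[240:300,250:320])[nm]
    s=S[lipw];gg=g[lipw];a=A[lipw]
    m=(s[...,2]>.022)&(s[...,2]<.06)&(gg>80)&(gg<190)&(a[...,2]>.07)&(abs(s[...,0])<.25)
    print(nm,"lip",m.sum(),*np.percentile(s[m],[1,5,50,95,99],axis=0))
    o=m&(s[...,2]>.034);print("  outer edge pts",o.sum(),s[o].mean(0),s[o].std(0),a[o].mean(0))
    w=dict(side=np.s_[132:160,292:316],top=np.s_[205:232,178:222])[nm]
    s=S[w];gg=g[w];m=(gg<110)&(s[...,2]>.004)&(s[...,2]<.08)
    print(" clip",m.sum(),*np.percentile(s[m],[2,25,50,75,98],axis=0))
    if nm=="top":
        for col in range(0,44,3):
            mm=m[:,col]
            if mm.any():print("  ",col+178,np.where(mm)[0][[0,-1]]+205,s[mm,col].mean(0),s[mm,col][:,0].min(),s[mm,col][:,0].max())
np.savez("pics/f.npz",c=c,X=X,Y=Y,U=U,N=N)
a=T[305:325,262:288].reshape(-1,3);print("jar",np.median(a[(a[:,2]>.05)&(a[:,2]<.07)],0))
E
```

```text
5648 5391 [0.6606 0.0517 0.2215] [-0.7018  0.0873  0.707 ] -7.0873074172070805
side lip 882 [-0.2185 -0.0505  0.0222] [-0.2156 -0.0491  0.0231] [-0.1925 -0.0048  0.0335] [-0.1687  0.0542  0.044 ] [-0.1655  0.0593  0.0453]
  outer edge pts 421 [-0.2037  0.0001  0.04  ] [0.0081 0.0333 0.0033] [0.4896 0.073  0.1057]
 clip 73 [-0.0743  0.1497  0.0057] [-0.0686  0.1694  0.0104] [-0.0665  0.1821  0.0125] [-0.0642  0.1951  0.0137] [-0.0625  0.2081  0.0167]
top lip 1415 [-0.2175 -0.0481  0.0222] [-0.2127 -0.0437  0.0235] [-0.1881  0.006   0.0352] [-0.1634  0.055   0.0468] [-0.1595  0.0594  0.048 ]
  outer edge pts 767 [-0.2002  0.0055  0.0412] [0.0094 0.0317 0.0041] [0.4919 0.0782 0.1091]
 clip 195 [-0.073   0.1544  0.0046] [-0.0676  0.1732  0.01  ] [-0.0651  0.187   0.0143] [-0.0633  0.2003  0.0161] [-0.0614  0.2116  0.0188]
   184 [214 221] [-0.0665  0.2081  0.0139] -0.07422475648844631 -0.06225899375052464
   187 [214 221] [-0.0661  0.2023  0.0137] -0.07379651869149885 -0.06186720917986164
   190 [214 220] [-0.0651  0.1967  0.0123] -0.06870358354089738 -0.0627406740971274
   193 [214 220] [-0.0646  0.1909  0.0119] -0.06931372769190902 -0.06161173594865958
   196 [215 220] [-0.0642  0.1848  0.0129] -0.06823957849552818 -0.061613558396714244
   199 [215 221] [-0.0651  0.1791  0.0124] -0.06890602904481954 -0.06123669812762167
   202 [215 221] [-0.065   0.1735  0.0115] -0.06927027953930892 -0.06328897445595955
   205 [216 222] [-0.0655  0.1673  0.013 ] -0.06807822771656775 -0.06328679015161628
   208 [220 222] [-0.0671  0.1609  0.016 ] -0.06903307568304154 -0.06604235213406127
   211 [220 222] [-0.0673  0.1553  0.0148] -0.06814972858084736 -0.06679375387461055
jar [0.423  0.1003 0.0608]
```

Hood yaw is -7.1°. The lip's outer edge is at about (0.477, 0.080, 0.101), and the lip has about 150 mm to go. I raise and roll the tool, then travel to a point short of the lip.

```bash
python3 -m handwheel '[{"grip":1,"xyz":[0,0,-25],"roll":-0.108},{"grip":1,"xyz":[0,0,-25],"roll":-0.108},{"grip":1,"xyz":[-24,-32,0],"roll":0},{"grip":1,"xyz":[-24,-32,0],"roll":0},{"grip":1,"xyz":[-24,-32,0],"roll":0}]'
python3 -m handwheel '[{"grip":1,"xyz":[-24,-32,0],"roll":0},{"grip":1,"xyz":[-24,-32,0],"roll":0},{"grip":1,"xyz":[-24,-32,0],"roll":0},{"grip":1,"xyz":[-24,-32,0],"roll":0},{"grip":1,"xyz":[-24,-32,0],"roll":0}]'
cat >> h.py <<'E'
def rep():
    from station import r
    f=np.load("pics/f.npz");s=r.observe();p=np.array(s["tool_pos"]);q=p-f["c"]
    e=f["c"]+f["U"]*-.217+f["Y"]*.005+f["N"]*.046
    M=R.from_rotvec(s["tcp_rot"]).as_matrix()
    print("t",s["clock"],"tcp",p.round(4),"tool x",M[:,0].round(3),"z",M[:,2].round(3),"F",np.round(s["force"],1),"w",round(s["width"],3))
    print("rel. start edge in X,Y,z mm",np.round([(p-e)@f["X"]*1e3,(p-e)@f["Y"]*1e3,(p-e)[2]*1e3],1))
E
python3 -c "
from h import *;rep()"
```

```text
clock: 0.65
tool_pos: [0.2432, 0.413, 0.226]
tcp_rot: [-0.193, -3.136, 0.001]
force: [1.2, 0.7, 0.2]
width: 0.0577
grasp_force: 0.0
clock: 1.15
tool_pos: [0.3427, 0.2393, 0.2262]
tcp_rot: [0.194, 3.135, 0.0]
force: [-0.1, -0.8, -0.6]
width: 0.0172
grasp_force: 0.0
t 1.15 tcp [0.3427 0.2393 0.2262] tool x [-0.992  0.123 -0.   ] z [ 0.  0. -1.] F [-0.1 -0.8 -0.6] w 0.017
rel. start edge in X,Y,z mm [-152.7  142.   125.7]
```

```bash
python3 -m handwheel '[{"grip":1,"xyz":[-27,-36,0],"roll":0},{"grip":1,"xyz":[-27,-36,0],"roll":0},{"grip":1,"xyz":[-27,-35,0],"roll":0},{"grip":1,"xyz":[-27,-30,0],"roll":0},{"grip":1,"xyz":[0,0,40],"roll":0}]'
python3 -m handwheel '[{"grip":1,"xyz":[0,0,40],"roll":0},{"grip":1,"xyz":[0,0,40],"roll":0},{"grip":1,"xyz":[0,0,15],"roll":0},{"grip":1,"xyz":[0,0,0],"roll":0},{"grip":1,"xyz":[0,0,0],"roll":0}]'
python3 - <<'E'
from h import *;rep()
from station import r
a,_=r.read_camera("side");b,_=r.read_camera("wrist")
cv2.imwrite("pics/m2.png",np.hstack([cv2.resize(a[100:300,200:400],(400,400)),cv2.resize(b,(400,300),interpolation=3)[:,:] if 0 else cv2.copyMakeBorder(cv2.resize(b,(400,300)),0,100,0,0,0)]))
E
```

```text
clock: 1.65
tool_pos: [0.4362, 0.0886, 0.189]
tcp_rot: [0.2, 3.128, 0.001]
force: [0.6, 0.3, -0.8]
width: 0.0001
grasp_force: 0.0
clock: 2.15
tool_pos: [0.4328, 0.0916, 0.0919]
tcp_rot: [0.194, 3.135, 0.0]
force: [-0.4, -0.2, 0.6]
width: 0.0005
grasp_force: 0.0
t 2.15 tcp [0.4328 0.0916 0.0919] tool x [-0.992  0.123 -0.   ] z [ 0.  0. -1.] F [-0.4 -0.2  0.6] w 0.0
rel. start edge in X,Y,z mm [-45.    6.5  -8.6]
```

View pics/m2.png

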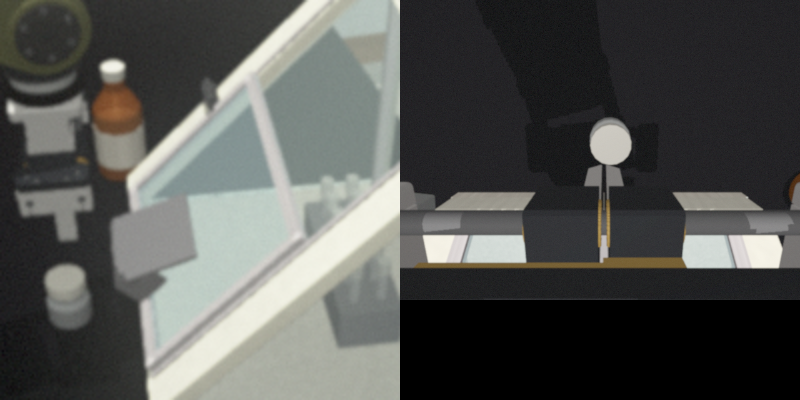

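The side crop shows the closed fingers in front of the lip at (65,230), above the jar at (68,295). The wrist camera sees the jar but not the lip. Approaching slowly.

```bash
python3 -m handwheel '[{"grip":1,"xyz":[-8,-5,7],"roll":0},{"grip":1,"xyz":[-8,0,0],"roll":0},{"grip":1,"xyz":[-6,0,0],"roll":0},{"grip":1,"xyz":[-4,0,0],"roll":0},{"grip":1,"xyz":[-3,0,0],"roll":0}]'
python3 -m handwheel '[{"grip":1,"xyz":[-2,0,0],"roll":0},{"grip":1,"xyz":[-2,0,0],"roll":0},{"grip":1,"xyz":[-2,0,0],"roll":0},{"grip":1,"xyz":[0,0,0],"roll":0},{"grip":1,"xyz":[0,0,0],"roll":0}]'
python3 -c "
from h import *;rep()"
```

```text
clock: 2.75
tool_pos: [0.4611, 0.0829, 0.0843]
tcp_rot: [0.195, 3.136, -0.0]
force: [-0.1, -1.2, 0.2]
width: 0.0001
grasp_force: 0.0
clock: 3.25
tool_pos: [0.4665, 0.0822, 0.0842]
tcp_rot: [-0.194, -3.135, 0.0]
force: [-0.4, -0.6, -0.1]
width: 0.0001
grasp_force: 0.0
t 3.25 tcp [0.4665 0.0822 0.0842] tool x [-0.992  0.123  0.   ] z [-0. -0. -1.] F [-0.4 -0.6 -0.1] w 0.0
rel. start edge in X,Y,z mm [-10.4   1.4 -16.3]
```

```bash
python3 -m handwheel '[{"grip":1,"xyz":[-1,0,0],"roll":0},{"grip":1,"xyz":[-1,0,0],"roll":0},{"grip":1,"xyz":[-1,0,0],"roll":0},{"grip":1,"xyz":[-1,0,0],"roll":0},{"grip":1,"xyz":[0,0,0],"roll":0}]'
python3 -c "
from h import *;rep()"
```

```text
clock: 3.75
tool_pos: [0.4707, 0.0817, 0.0842]
tcp_rot: [0.194, 3.136, -0.0]
force: [0.6, 0.1, 0.2]
width: 0.0005
grasp_force: 0.0
t 3.75 tcp [0.4707 0.0817 0.0842] tool x [-0.992  0.124 -0.   ] z [ 0. -0. -1.] F [0.6 0.1 0.2] w 0.0
rel. start edge in X,Y,z mm [ -6.2   1.4 -16.3]
```

```bash
python3 -m handwheel '[{"grip":1,"xyz":[-1,0,0],"roll":0},{"grip":1,"xyz":[-1,0,0],"roll":0},{"grip":1,"xyz":[-1,0,0],"roll":0},{"grip":1,"xyz":[-1,0,0],"roll":0},{"grip":1,"xyz":[-1,0,0],"roll":0}]'
python3 -c "
from h import *;rep()"
```

```text
clock: 4.25
tool_pos: [0.4756, 0.0811, 0.0843]
tcp_rot: [0.194, 3.136, -0.0]
force: [-0.1, -0.0, 0.3]
width: 0.0007
grasp_force: 0.0
t 4.25 tcp [0.4756 0.0811 0.0843] tool x [-0.992  0.123 -0.   ] z [ 0. -0. -1.] F [-0.1 -0.   0.3] w 0.001
rel. start edge in X,Y,z mm [ -1.2   1.4 -16.3]
```

```bash
python3 -m handwheel '[{"grip":1,"xyz":[-1,0,0],"roll":0},{"grip":1,"xyz":[-1,0,0],"roll":0},{"grip":1,"xyz":[-1,0,0],"roll":0},{"grip":1,"xyz":[-1,0,0],"roll":0},{"grip":1,"xyz":[-1,0,0],"roll":0}]'
python3 - <<'E'
from h import *;rep()
from station import r
a,_=r.read_camera("side");t,_=r.read_camera("top")
cv2.imwrite("pics/m3.png",np.hstack([cv2.resize(a[160:260,230:330],(400,400)),cv2.resize(t[230:330,235:335],(400,400))]))
E
```

```text
clock: 4.75
tool_pos: [0.4806, 0.0805, 0.0843]
tcp_rot: [-0.194, -3.136, -0.0]
force: [0.1, -0.1, -0.3]
width: 0.0005
grasp_force: 0.0
t 4.75 tcp [0.4806 0.0805 0.0843] tool x [-0.992  0.124  0.   ] z [-0.  0. -1.] F [ 0.1 -0.1 -0.3] w 0.001
rel. start edge in X,Y,z mm [  3.8   1.4 -16.3]
```

View pics/m3.png

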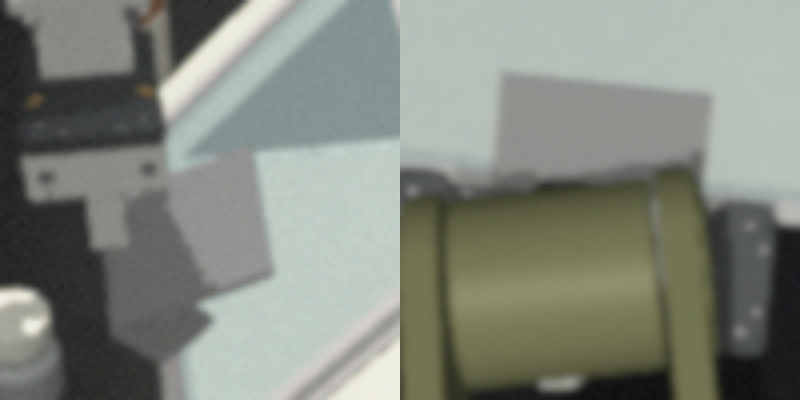

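```bash
python3 - <<'E'
from h import *
from station import r
np.set_printoptions(precision=1,suppress=True,linewidth=200)
f=np.load("pics/f.npz")
e=f["c"]+f["U"]*-.217+f["Y"]*.005+f["N"]*.046
im,d=r.read_camera("side");A=cloud(r.camera_params("side"),d)-e
B=np.dstack([A@f["X"],A@f["Y"],A[...,2]])*1e3
A0=cloud(r.camera_params("side"),np.load("pics/side0.npy"))-e
B0=np.dstack([A0@f["X"],A0@f["Y"],A0[...,2]])*1e3
for row in (215,220,228,235,245):
  print(row);
  for c in range(250,290,4): print("  ",c,im[row,c].max(),B[row,c],B0[row,c])
E
```

```text
215
   250 47 [-15.5 163.4 -99.8] [-15.5 163.  -99.5]
   254 139 [  0.2 -11.   39.2] [  -5.5  165.6 -102.8]
   258 138 [ 8.5 -8.6 36.3] [ 7.5 33.9  2. ]
   262 103 [16.4 27.2  6.4] [16.4 28.9  5. ]
   266 98 [25.2 19.3 11.7] [25.2 23.   8.7]
   270 100 [33.9 15.4 13.7] [33.9 14.4 14.6]
   274 138 [42.6 12.3 15.2] [42.6 12.3 15.2]
   278 146 [51.1  6.2 19. ] [51.2 10.  16. ]
   282 149 [59.6  2.1 21.4] [59.6  2.4 21.1]
   286 150 [68.  -3.6 24.9] [68.1 -2.3 23.9]
220
   250 50 [ -16.4  145.6 -101.7] [ -16.5  148.  -103.6]
   254 136 [ -1.1 -10.5  25.2] [  -6.3  143.4 -101.1]
   258 137 [ 7.3 -9.3 23.2] [ 6.7 13.6  4.3]
   262 111 [15.5  7.3  8.5] [15.5  7.9  7.9]
   266 102 [24.2  2.3 11.5] [24.2  4.5  9.6]
   270 101 [32.8 -2.3 14.2] [32.8 -0.4 12.7]
   274 108 [41.3 -3.7 14.3] [41.3 -4.3 14.8]
   278 145 [ 49.7 -12.3  20.3] [ 49.8 -10.1  18.5]
   282 147 [ 58.2 -14.3  20.9] [ 58.2 -14.   20.7]
   286 149 [ 66.5 -18.8  23.6] [ 66.6 -17.6  22.6]
228
   250 49 [ -17.5  113.6 -101. ] [ -17.7  116.3 -103.3]
   254 49 [  -7.7  111.8 -100.8] [  -7.7  112.6 -101.4]
   258 97 [ 5.3 -8.4  0.1
[... 721 characters left out ...]
14.7] [ 37.8 -49.3  11.3]
   278 108 [ 46.  -52.1  12.7] [ 46.  -54.5  14.8]
   282 185 [ 55.1 -33.3  -5. ] [ 55.  -33.6  -4.7]
   286 202 [ 63.3 -41.3   0.9] [ 63.  -47.6   6.4]
245
   250 45 [ -20.1   55.4 -105. ] [-19.8  49.6 -99.7]
   254 49 [ -10.4   48.8 -100.3] [ -10.6   53.1 -104.2]
   258 59 [  -1.    48.9 -101.6] [  -1.1   53.  -105.4]
   262 89 [ 10.6 -53.2 -10. ] [ 10.6 -54.3  -9. ]
   266 95 [ 19.  -54.3 -10.2] [ 19.  -55.5  -9.1]
   270 95 [ 27.4 -54.1 -11.5] [ 27.4 -55.1 -10.6]
   274 97 [ 35.8 -52.7 -14. ] [ 35.8 -53.2 -13.4]
   278 163 [ 44.2 -53.  -14.8] [ 44.3 -52.  -15.7]
   282 204 [ 52.4 -62.9  -6.9] [ 52.4 -62.7  -7.1]
   286 203 [ 60.4 -72.8   1.1] [ 60.3 -73.5   1.7]
```

```bash
python3 - <<'E'
from h import *
from station import r
np.set_printoptions(precision=1,suppress=True,linewidth=200)
A=cloud(r.camera_params("side"),np.load("pics/side0.npy"));im=cv2.imread("pics/side0.png")
# initial tool frame: x at 160.5deg, y at 70.5deg
p=np.array([.183,.5185,.176]);a=np.radians(160.5);tx=np.array([np.cos(a),np.sin(a),0]);ty=np.array([np.sin(a),-np.cos(a),0])
Q=A-p;L=np.dstack([Q@tx,Q@ty,Q[...,2]])*1e3
m=(abs(L[...,0])<40)&(abs(L[...,1])<75)&(L[...,2]>-15)&(L[...,2]<90)
for lo in range(-15,90,8):
    for sg in(-1,1):
        k=m&(L[...,2]>=lo)&(L[...,2]<lo+8)&(L[...,1]*sg>0)
        if k.sum()>1:print(lo,sg,k.sum(),"x",L[k][:,0].min(),L[k][:,0].max(),"y",L[k][:,1].min(),L[k][:,1].max(),im[k].mean())
x=cv2.resize(im[20:170,50:200],(500,500));cv2.imwrite("pics/m4.png",cv2.convertScaleAbs(x,alpha=2))
E
```

```text
25 -1 9 x -10.714415556964644 5.850927003271244 y -54.97838365415256 -46.09478858957036 137.11111111111111
25 1 16 x -9.704252127209653 6.039756215293496 y 44.265623788614214 55.50608934147898 94.1875
33 -1 19 x -12.118817695175778 8.735351063816381 y -62.28931952448282 -47.11016069880031 134.87719298245614
33 1 27 x -12.725564357192223 9.305486275311008 y 44.744447778452134 55.10808373158089 83.20987654320987
41 -1 31 x -12.27774520592238 7.654797877757626 y -62.19393535645459 -48.83800641021413 137.8709677419355
41 1 24 x -12.582950028242033 5.454638419715052 y 44.13483083970155 61.45496660793131 79.375
49 -1 29 x -11.56788169443207 9.552045999799045 y -61.51076137919004 -48.55493035112183 138.55172413793105
49 1 25 x -13.41633444424187 9.54379655651506 y 44.396991720938 57.60796433367724 84.12
57 -1 27 x -12.352842083661717 7.3356938662635045 y -62.08648957339647 -50.98687904648229 134.55555555555554
57 1 24 x -12.00516011059369 8.174455422651453 y 43.102025127611824 54.18883654305414 80.97222222222223
65 -1 30 x -12.369014651784116 8.844682152774 y -62.914682937625535 -48.711426416400336 134.98888888888888
65 1 29 x -13.258432406196082 5.639451191038591 y 42.38102039681268 62.58591429459706 82.63218390804597
73 -1 34 x -13.250264169945881 7.176245081451617 y -61.620613104109054 -49.61810443441896 134.2941176470588
73 1 27 x -11.687218905999151 6.728219442968281 y 42.89406547497487 57.66244090541381 79.8395061728395
81 -1 30 x -12.389527265924812 8.0619972960445 y -63.52812222853288 -49.92927564440476 135.7111111111111
81 1 29 x -12.651700582659002 7.761887942685748 y 44.42045114353874 58.51846531156881 84.71264367816092
89 -1 3 x -10.630181190306926 -0.6311084578760728 y -57.2410449526651 -56.61346355772686 132.77777777777777
89 1 3 x -9.846436563467828 3.0151230836877394 y 50.06631185597384 58.33921514061433 92.22222222222223
```

View pics/m4.png

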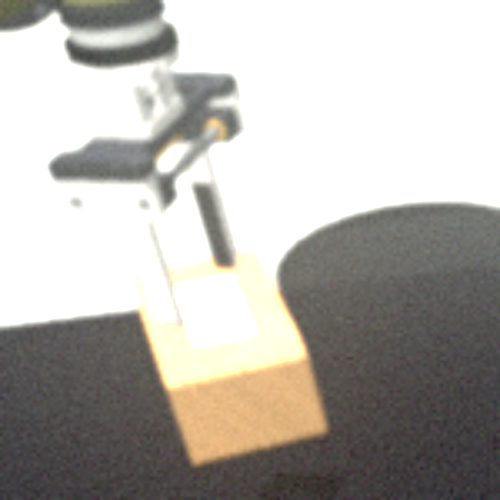

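The fingers actually end about 27–34 mm above the reported TCP: in the side depth the closed tip stops near image row 222, 18 mm above the lip edge. So the fingers passed over the lip without touching it. I'll back off, lower the tool and approach again.

```bash
python3 -m handwheel '[{"grip":1,"xyz":[9,0,0],"roll":0},{"grip":1,"xyz":[9,0,0],"roll":0},{"grip":1,"xyz":[0,0,14],"roll":0},{"grip":1,"xyz":[0,0,16],"roll":0},{"grip":1,"xyz":[0,0,4],"roll":0}]'
python3 -m handwheel '[{"grip":1,"xyz":[-2,0,0],"roll":0},{"grip":1,"xyz":[-2,0,0],"roll":0},{"grip":1,"xyz":[-2,0,0],"roll":0},{"grip":1,"xyz":[-1,0,0],"roll":0},{"grip":1,"xyz":[-1,0,0],"roll":0}]'
python3 - <<'E'
from h import *;rep()
from station import r
a,_=r.read_camera("side")
cv2.imwrite("pics/m5.png",cv2.convertScaleAbs(cv2.resize(a[160:270,220:330],(440,440)),alpha=1.8))
E
```

```text
clock: 5.4
tool_pos: [0.4613, 0.0827, 0.0492]
tcp_rot: [-0.194, -3.134, 0.0]
force: [0.5, -0.5, 1.5]
width: 0.0004
grasp_force: 0.0
clock: 5.9
tool_pos: [0.4674, 0.0822, 0.051]
tcp_rot: [-0.194, -3.128, 0.0]
force: [-35.7, 3.1, 30.1]
width: 0.0004
grasp_force: 17.8
t 5.9 tcp [0.4674 0.0822 0.051 ] tool x [-0.992  0.123  0.008] z [-0.008  0.    -1.   ] F [-35.7   3.1  30.1] w 0.0
rel. start edge in X,Y,z mm [ -9.5   1.4 -49.6]
```

View pics/m5.png

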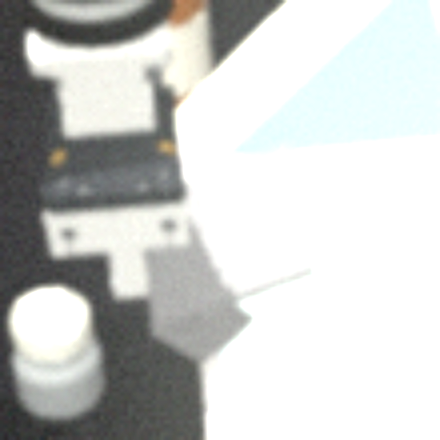

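The force (-36, +30 N) resolves to about 4 N along the slope. So the fingertips are on the lip's edge, with friction because I pushed horizontally only. Now I push diagonally up the slope.

```bash
python3 -m handwheel '[{"grip":1,"xyz":[0,0,-2],"roll":0},{"grip":1,"xyz":[-1,0,-1],"roll":0},{"grip":1,"xyz":[-2,0,-2],"roll":0},{"grip":1,"xyz":[-2,0,-2],"roll":0},{"grip":1,"xyz":[-2,0,-2],"roll":0}]'
cat >> h.py <<'E'
def look():
    from station import r
    f=np.load("pics/f.npz")
    im,d=r.read_camera("side");A=cloud(r.camera_params("side"),d)
    S=(A-f["c"])@np.c_[f["U"],f["Y"],f["N"]]
    d0=np.load("pics/side0.npy");S0=(cloud(r.camera_params("side"),d0)-f["c"])@np.c_[f["U"],f["Y"],f["N"]]
    def est(S): # lip near part: outer face points right of gripper, model n=.048-(s-s0)/2
        m=(S[...,1]>-.048)&(S[...,1]<-.025)&(S[...,2]>.022)&(S[...,2]<.05)&(S[...,0]>-.25)&(S[...,0]<.05)
        return np.median(S[m][:,0]+2*S[m][:,2]),m.sum(),np.percentile(S[m][:,0],[2,98])
    a,b=est(S),est(S0);print("lip travel mm",(a[0]-b[0])*1e3,a[1:],b[1:])
E
python3 -c "
from h import *;rep();look()"
```

```text
clock: 6.45
tool_pos: [0.4758, 0.0811, 0.0599]
tcp_rot: [-0.194, -3.131, 0.0]
force: [-17.8, 1.2, 11.2]
width: 0.0
grasp_force: 8.7
t 6.45 tcp [0.4758 0.0811 0.0599] tool x [-0.992  0.123  0.004] z [-0.004  0.    -1.   ] F [-17.8   1.2  11.2] w 0.0
rel. start edge in X,Y,z mm [ -1.1   1.4 -40.7]
lip travel mm 12.949097632209444 (np.int64(217), array([-0.20495965, -0.15411187])) (np.int64(216), array([-0.2177872 , -0.16682326]))
```

Lip travel is 13 mm and the slope force is 4.6 N, so it is working.

```bash
python3 -m handwheel '[{"grip":1,"xyz":[-3,0,-4],"roll":0},{"grip":1,"xyz":[-4,0,-4],"roll":0},{"grip":1,"xyz":[-4,0,-4],"roll":0},{"grip":1,"xyz":[-4,0,-4],"roll":0},{"grip":1,"xyz":[-4,0,-4],"roll":0}]'
python3 -m handwheel '[{"grip":1,"xyz":[-4,0,-4],"roll":0},{"grip":1,"xyz":[-4,0,-4],"roll":0},{"grip":1,"xyz":[-4,0,-4],"roll":0},{"grip":1,"xyz":[-4,0,-4],"roll":0},{"grip":1,"xyz":[-4,0,-4],"roll":0}]'
python3 -c "
from h import *;rep();look()"
```

```text
clock: 7.0
tool_pos: [0.4953, 0.0787, 0.0798]
tcp_rot: [-0.194, -3.133, -0.0]
force: [-10.6, 1.3, 4.8]
width: -0.0
grasp_force: 5.6
clock: 7.5
tool_pos: [0.5152, 0.0762, 0.0999]
tcp_rot: [-0.194, -3.133, -0.0]
force: [-11.3, 0.9, 4.5]
width: 0.0001
grasp_force: 5.4
t 7.5 tcp [0.5152 0.0762 0.0999] tool x [-0.992  0.123  0.003] z [-0.003  0.    -1.   ] F [-11.3   0.9   4.5] w 0.0
rel. start edge in X,Y,z mm [38.7  1.4 -0.7]
lip travel mm 69.63529761839919 (np.int64(225), array([-0.14727024, -0.09573061])) (np.int64(216), array([-0.2177872 , -0.16682326]))
```

```bash
python3 -m handwheel '[{"grip":1,"xyz":[-4,0,-4],"roll":0},{"grip":1,"xyz":[-4,0,-4],"roll":0},{"grip":1,"xyz":[-4,0,-4],"roll":0},{"grip":1,"xyz":[-4,0,-4],"roll":0},{"grip":1,"xyz":[-4,0,-4],"roll":0}]'
python3 -m handwheel '[{"grip":1,"xyz":[-4,0,-4],"roll":0},{"grip":1,"xyz":[-4,0,-4],"roll":0},{"grip":1,"xyz":[-4,0,-4],"roll":0},{"grip":1,"xyz":[-3,0,-3],"roll":0},{"grip":1,"xyz":[-2,0,-2],"roll":0}]'
python3 - <<'E'
from h import *;rep();look()
from station import r
np.set_printoptions(precision=4,suppress=True)
f=np.load("pics/f.npz")
a,d=r.read_camera("side");t,dt=r.read_camera("top")
for n,i,dd,w in(("side",a,d,np.s_[132:160,292:316]),("top",t,dt,np.s_[205:232,178:222])):
    S=((cloud(r.camera_params(n),dd)-f["c"])@np.c_[f["U"],f["Y"],f["N"]])[w]
    m=(i[w].max(2)<110)&(S[...,2]>.004)&(S[...,2]<.08);print(n,m.sum(),np.percentile(S[m],[2,25,50,75,98],axis=0)[:,0])
cv2.imwrite("pics/m6.png",np.hstack([cv2.resize(a[110:230,230:350],(400,400)),cv2.resize(t[170:290,175:295],(400,400))]))
E
```

```text
clock: 8.05
tool_pos: [0.5351, 0.0738, 0.12]
tcp_rot: [-0.194, -3.133, -0.0]
force: [-11.4, 1.2, 5.2]
width: 0.0004
grasp_force: 5.3
clock: 8.55
tool_pos: [0.5522, 0.0717, 0.1371]
tcp_rot: [-0.194, -3.134, -0.0]
force: [-10.5, 1.4, 4.2]
width: 0.0001
grasp_force: 5.2
t 8.55 tcp [0.5522 0.0717 0.1371] tool x [-0.992  0.123  0.002] z [-0.002  0.    -1.   ] F [-10.5   1.4   4.2] w 0.0
rel. start edge in X,Y,z mm [75.9  1.5 36.6]
lip travel mm 121.9430511978081 (np.int64(224), array([-0.09529135, -0.04531394])) (np.int64(216), array([-0.2177872 , -0.16682326]))
side 56 [-0.0737 -0.0674 -0.0646 -0.0638 -0.0627]
top 194 [-0.0722 -0.0677 -0.0648 -0.0633 -0.0614]
```

View pics/m6.png

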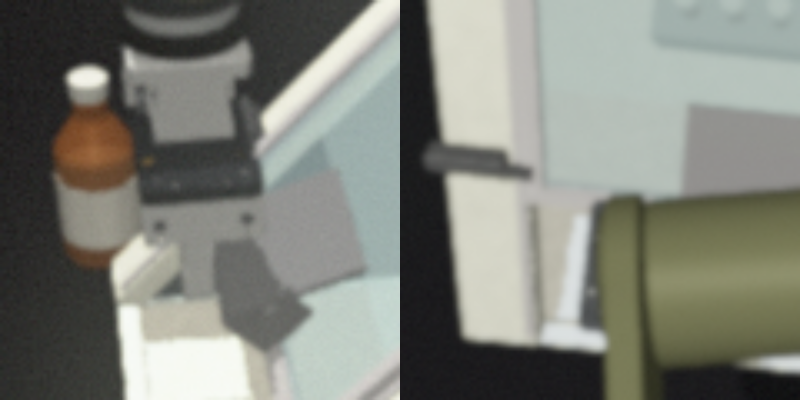

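The lip is now 28 mm below the pointer line. The side crop shows the lip at (310,230) with the fingers under it, and the top crop shows the clip untouched at (475,160). I push about 25 mm more slowly, hold, then look closely.

```bash
python3 -m handwheel '[{"grip":1,"xyz":[-3,0,-3],"roll":0},{"grip":1,"xyz":[-3,0,-3],"roll":0},{"grip":1,"xyz":[-3,0,-3],"roll":0},{"grip":1,"xyz":[-3,0,-3],"roll":0},{"grip":1,"xyz":[-2,0,-2],"roll":0}]'
python3 -m handwheel '[{"grip":1,"xyz":[-2,0,-2],"roll":0},{"grip":1,"xyz":[-1,0,-1],"roll":0},{"grip":1,"xyz":[0,0,0],"roll":0},{"grip":1,"xyz":[0,0,0],"roll":0},{"grip":1,"xyz":[0,0,0],"roll":0}]'
python3 -c "
from h import *;rep();look()"
```

```text
clock: 9.2
tool_pos: [0.5661, 0.0699, 0.1511]
tcp_rot: [-0.194, -3.134, -0.0]
force: [-10.6, 1.2, 3.7]
width: 0.0006
grasp_force: 5.1
clock: 9.7
tool_pos: [0.5691, 0.0696, 0.1542]
tcp_rot: [-0.194, -3.135, -0.0]
force: [-8.5, 1.2, 4.5]
width: 0.0004
grasp_force: 4.4
t 9.7 tcp [0.5691 0.0696 0.1542] tool x [-0.992  0.123  0.001] z [-0.001  0.    -1.   ] F [-8.5  1.2  4.5] w 0.0
rel. start edge in X,Y,z mm [93.   1.5 53.7]
lip travel mm 146.1557058544344 (np.int64(242), array([-0.07159993, -0.02102503])) (np.int64(216), array([-0.2177872 , -0.16682326]))
```

The lip is about 4 mm short. I back off so the top camera sees both the lip and the clip.

```bash
python3 -m handwheel '[{"grip":1,"xyz":[5,0,0],"roll":0},{"grip":1,"xyz":[15,0,0],"roll":0},{"grip":1,"xyz":[30,0,0],"roll":0},{"grip":1,"xyz":[40,0,0],"roll":0},{"grip":1,"xyz":[20,0,0],"roll":0}]'
cat > chk.py <<'E'
from h import *;rep();look()
from station import r
np.set_printoptions(precision=4,suppress=True)
f=np.load("pics/f.npz")
for n,w,lw in(("side",np.s_[132:160,292:316],np.s_[110:260,260:360]),("top",np.s_[205:232,178:222],np.s_[170:290,240:330])):
    i,d=r.read_camera(n);cv2.imwrite(f"pics/{n}9.png",i)
    F=(cloud(r.camera_params(n),d)-f["c"])@np.c_[f["U"],f["Y"],f["N"]]
    S=F[w];m=(i[w].max(2)<110)&(S[...,2]>.004)&(S[...,2]<.08)
    pt=m&(S[...,1]<.166);print(n,"clip",np.percentile(S[m][:,0],[2,50,98]),"pointer",S[pt].mean(0),pt.sum())
    S=F[lw];g=i[lw].max(2);m=(S[...,2]>.03)&(S[...,2]<.06)&(g>80)&(g<190)&(abs(S[...,1]-.005)<.045)
    print(" lip",m.sum(),np.percentile(S[m][:,0],[1,3,10]),"n",np.percentile(S[m][:,2],[50,97]))
E
python3 chk.py; python3 -c "
import cv2,numpy as np
a=cv2.imread('pics/side9.png');t=cv2.imread('pics/top9.png')
cv2.imwrite('pics/m7.png',np.hstack([cv2.resize(a[110:230,230:350],(400,400)),cv2.resize(t[170:290,175:295],(400,400))]))"
```

```text
clock: 10.25
tool_pos: [0.4585, 0.0832, 0.1536]
tcp_rot: [0.194, 3.135, 0.0]
force: [0.6, -0.7, -0.0]
width: 0.0003
grasp_force: 0.0
t 10.25 tcp [0.4585 0.0832 0.1536] tool x [-0.992  0.123 -0.   ] z [ 0.  0. -1.] F [ 0.6 -0.7 -0. ] w 0.0
rel. start edge in X,Y,z mm [-18.4   1.4  53. ]
lip travel mm 146.77982764051848 (np.int64(233), array([-0.07074212, -0.02028503])) (np.int64(216), array([-0.2177872 , -0.16682326]))
side clip [-0.0741 -0.0665 -0.0631] pointer [-0.068   0.159   0.0126] 15
 lip 463 [-0.0726 -0.0709 -0.0672] n [0.0387 0.0451]
top clip [-0.0729 -0.0649 -0.0619] pointer [-0.0674  0.1585  0.016 ] 25
 lip 1030 [-0.0718 -0.0705 -0.0655] n [0.0395 0.0475]
```

View pics/m7.png

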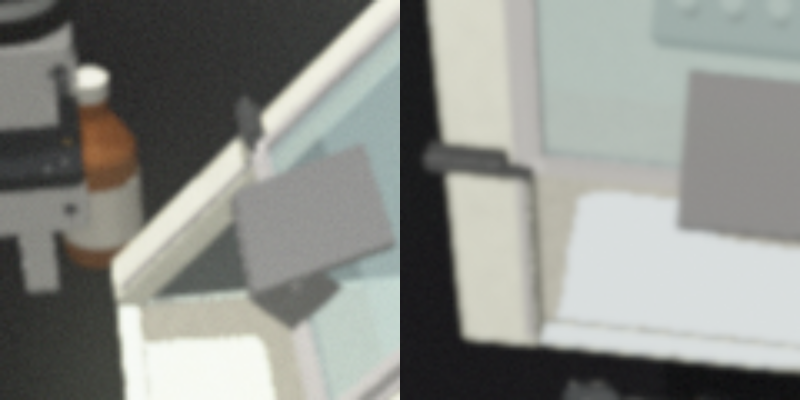

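The side crop shows the lip clear of the hand. In the top crop the pointer (530,172) sits beside the sash's lower edge (545,175), nearly level. I measure that edge to sub-pixel accuracy.

```bash
python3 - <<'E'
from h import *
from station import r
np.set_printoptions(precision=2,suppress=True,linewidth=160)
i=cv2.imread("pics/top9.png").astype(int)
for c in range(206,218): print(c,i[214:228,c].min(1))
for c in range(220,250,3): print(c,i[206:234,c,2]-i[206:234,c,0],i[206:234,c,0])
E
```

```text
206 [163 131 104  91  83  79  78  83  97 133 167 189 196 197]
207 [179 162 143 129 114  94  81  82  96 130 167 189 195 196]
208 [186 180 171 162 145 113  88  82  95 130 165 187 194 195]
209 [184 183 179 175 158 122  90  82  96 129 164 183 189 189]
210 [181 181 181 176 161 128  94  83  94 125 157 176 182 184]
211 [181 181 181 178 167 140 105  84  89 117 145 166 173 175]
212 [182 182 181 180 173 152 114  86  86 102 127 149 158 161]
213 [181 181 182 182 179 160 125  93  88  97 112 130 141 146]
214 [180 180 180 183 183 172 147 122 111 108 111 120 126 128]
215 [179 179 179 183 185 183 171 157 144 133 130 130 131 130]
216 [172 173 176 181 186 187 185 176 166 157 152 152 151 149]
217 [162 162 169 176 183 187 186 182 174 168 166 166 166 165]
220 [-3 -3 -3 -2 -3 -3 -3 -3 -5 -6 -3  2  5  7  6  6  9 13 15 15 16 16 15 15 15 15 14 15] [182 182 183 183 182 181 181 179 175 170 169 173 176 177 179 179 176 172 170 172 171 170 169 167 167 170 172 172]
223 [-3 -3 -3 -2 -3 -2 -2 -3 -4 -5 -3  1  4  6  5  7  9 12 13 14 15 15 15 16 15 16 15 15] [182 183 183 183 183 182 182 181 178 173 172 175 177 177 179 1
[... 983 characters left out ...]
184 184 182 182 179 176 177 178 178 179 180 180 178 176 181 198 214 222 222 223 222 222]
241 [-3 -3 -2 -2 -3 -3 -3 -3 -3 -3 -4 -5 -3  2  5  7  7  7  8 12 10  4 -3 -5 -5 -4 -5 -5] [182 182 182 183 183 184 184 184 183 182 179 175 175 176 177 177 180 180 178 175 179 195 214 221 222 222 222 222]
244 [-3 -2 -3 -3 -3 -2 -3 -3 -3 -3 -4 -4 -4  0  3  6  6  6  8 10 12  8  1 -4 -5 -6 -5 -6] [183 183 182 183 183 183 184 183 183 181 180 176 174 176 177 178 180 180 179 177 175 186 204 218 222 223 222 223]
247 [-2 -3 -2 -2 -3 -2 -2 -2 -2 -3 -3 -4 -5 -2  3  6  6  6  7 10 12 11  4 -3 -4 -5 -6 -5] [183 183 183 183 184 184 184 183 183 183 181 179 177 177 178 177 179 181 180 178 175 179 196 214 221 222 223 222]
```

The pointer centroid and the extrapolated sash edge agree within about 0–4 mm, with the lip slightly low. A 2 mm nudge up should centre it. I re-approach and push gently.

```bash
python3 -m handwheel '[{"grip":1,"xyz":[-40,0,0],"roll":0},{"grip":1,"xyz":[-40,0,0],"roll":0},{"grip":1,"xyz":[-20,0,0],"roll":0},{"grip":1,"xyz":[-6,0,0],"roll":0},{"grip":1,"xyz":[0,0,0],"roll":0}]'
python3 -m handwheel '[{"grip":1,"xyz":[-2,0,-1],"roll":0},{"grip":1,"xyz":[-2,0,-1],"roll":0},{"grip":1,"xyz":[-1,0,-1],"roll":0},{"grip":1,"xyz":[0,0,0],"roll":0},{"grip":1,"xyz":[0,0,0],"roll":0}]'
python3 -c "
from h import *;rep();look()"
```

```text
clock: 10.9
tool_pos: [0.5662, 0.0696, 0.1527]
tcp_rot: [-0.195, -3.135, 0.0]
force: [-0.0, -0.1, 0.0]
width: 0.0005
grasp_force: 0.0
clock: 11.4
tool_pos: [0.5703, 0.0695, 0.1564]
tcp_rot: [-0.194, -3.135, -0.0]
force: [-6.2, 1.6, 1.2]
width: 0.0004
grasp_force: 2.9
t 11.4 tcp [0.5703 0.0695 0.1564] tool x [-0.992  0.123  0.001] z [-0.001  0.    -1.   ] F [-6.2  1.6  1.2] w 0.0
rel. start edge in X,Y,z mm [94.1  1.5 55.8]
lip travel mm 148.2415344762741 (np.int64(240), array([-0.06989933, -0.01923483])) (np.int64(216), array([-0.2177872 , -0.16682326]))
```

```bash
python3 -m handwheel '[{"grip":1,"xyz":[5,0,0],"roll":0},{"grip":1,"xyz":[15,0,0],"roll":0},{"grip":1,"xyz":[30,0,0],"roll":0},{"grip":1,"xyz":[40,0,0],"roll":0},{"grip":1,"xyz":[30,0,0],"roll":0}]'
python3 -m handwheel '[{"grip":1,"xyz":[0,0,0],"roll":0},{"grip":1,"xyz":[0,0,0],"roll":0},{"grip":1,"xyz":[0,0,0],"roll":0},{"grip":1,"xyz":[0,0,0],"roll":0},{"grip":1,"xyz":[0,0,0],"roll":0}]'
python3 chk.py
```

```text
clock: 11.95
tool_pos: [0.4499, 0.0842, 0.1563]
tcp_rot: [0.194, 3.135, 0.0]
force: [0.1, -0.1, 0.6]
width: 0.0006
grasp_force: 0.0
clock: 12.45
tool_pos: [0.4521, 0.084, 0.156]
tcp_rot: [-0.195, -3.135, 0.0]
force: [-0.5, -0.3, -0.2]
width: 0.0005
grasp_force: 0.0
t 12.45 tcp [0.4521 0.084  0.156 ] tool x [-0.992  0.124  0.   ] z [-0. -0. -1.] F [-0.5 -0.3 -0.2] w 0.0
rel. start edge in X,Y,z mm [-24.9   1.3  55.4]
lip travel mm 148.2350225673731 (np.int64(232), array([-0.06963578, -0.02106613])) (np.int64(216), array([-0.2177872 , -0.16682326]))
side clip [-0.0738 -0.067  -0.0628] pointer [-0.0679  0.1582  0.0139] 11
 lip 471 [-0.0706 -0.0697 -0.0653] n [0.0383 0.0449]
top clip [-0.0733 -0.0648 -0.0612] pointer [-0.0671  0.1585  0.0164] 25
 lip 1036 [-0.0702 -0.0689 -0.0636] n [0.0394 0.0478]
```

The lip is within about 2 mm of the mark line, the window is at rest and the hand is clear. Handing in.

```bash
python3 -c "
from station import r
print(r.close_job())"
```

```text
the job is handed in; nothing more can be done
None
```

I pushed the window up until the lip's underside measured about 2 mm below the mark line (tolerance 6 mm), took the hand clear, and handed in the job at about 12.5 s; no verdict was returned.

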